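# Make up two dyeing kits from the stock bottles, jars, bobbin and weight

## Robot

A 7-joint arm with a two-finger parallel gripper is mounted at the origin on the work surface. World frame = base frame: x ahead of the robot, y to its left, z up, the work surface at z = 0. Lengths are in m, angles in rad, forces in N, time in s.
With the tool pointing down it reaches from about 0.425 to 0.925 m from the base axis. Payload 6.8 kg.
Tool frame: the origin (TCP) lies between the finger pads; the fingertips stand r.tcp_to_tips ahead of it and the grasp point (between the pads) lies 3 mm ahead of it (r.tcp_to_tips is the distance from the TCP to the fingertips, in m); z points along the fingers, y is the line along which they close (so a half turn about z gives the same grasp; the last joint's range is limited). The gripper opens to 85 mm and grips with 20 to 120 N. Pads are 22 mm wide; open, the fingers measure 114 mm over their backs; the gripper's body (76 mm by 85 mm) begins 54 mm behind the grasp point. The pads swing forward as they close: fully open they stand 13 mm farther back than shut.
Start: joints at [-1.245, 0.477, 0.022, 1.555, -0.011, 1.109, -0.083], TCP at [0.284, 0.612, 0.253] pointing down, gripper open.
Joint ranges: [-2.96, 2.96], [-0.34, 2.1], [-1.41, 1.46], [0.24, 2.44], [-1.37, 4.51], [0.17, 1.92], [-2.96, 2.96]. Speed limits (rad/s): [2.39, 2.39, 3.14, 3.14, 3.14, 3.14, 3.14].

## Interface

Orientations are given as a rotation vector (axis times angle).
In Python, from bench import r gives the robot as it stands. The module is installed in compiled form; this text tells all that it offers.
- The arm moves only by the tool step_arm, never from a script. Its argument "moves" is a list of rows, each an object of numbers: "rx", "ry", "rz": the turn, a rotation vector about the tool's x, y, z in degrees; "dx", "dy", "dz": the shift along the tool's x, y, z in mm; "gripper": the opening, from -1 (shut) to 1 (fully open). In form: [{"rx": .., "ry": .., "rz": .., "dx": .., "dy": .., "dz": .., "gripper": ..}, ...]. A call has 1 to 20 rows; each row shifts and turns the commanded pose from where the row before left it, along the tool's axes as they then stand; what a row does not reach is not made up. A row lasts 1/8 s, in which the tool goes at most 62.5 mm and 10.7 degrees, less where a joint would pass 70% of its speed; a pose out of reach is approached as far as the arm can. A call is refused whole if a number of a shift passes 62.5 or a number of a turn 10.7, either way. A call with a gripper value outside its range is refused whole. The fingers move at their own pace and stop on an object; "grip_force" is the grip in N (left out, the last holds). Time passes only in rows, so rows that do not move let the fingers close. It gives the time, the measured TCP pose, the force, the opening and the grip force at its end, in the units of the state.
- r.get_obs(): the state, without advancing time (a new reading comes with each control period).
- r.grab_frame(name): name is "scene" or "top" or "wrist"; returns the picture (480x640x3 uint8, blue, green, red); there is no depth.
- r.camera_info(name): a dict with "mtx" (3x3 intrinsics, pixels), "D" ([k1, k2, p1, p2, k3] as OpenCV has them; the pictures are not rectified), "rvec" (rotation vector, rad) and "tvec" (3), from world to camera coordinates, as OpenCV has them. Camera axes: x right, y down, z forward; pixel columns grow to the right and rows downward; lengths in m; the calibration is good to about 2 mm. A picture is of the moment at which its call begins: read the wrist's pose just before it. camera_info takes no time and is no camera call; for the wrist camera it gives the pose at the moment of the call.
- r.hand_in(): hands the job in; it is judged then, once.
The state is a dict: "clock": time; "joints": joint angles; "qvel": joint speeds; "tau": joint torques, N m; "tcp_pos": TCP position; "orientation": TCP orientation; "contact_force": force on the tool from outside, world axes, zero at the start; "moment": the same for the moment, N m; "grip_width": finger opening in m; "gripper_force": force on a finger pad.
Only numpy, scipy, OpenCV 4.12 (cv2) and the standard library are available. Lean on these libraries where they do the work, as an engineer would, in place of code of your own. Each camera call takes 0.05 s, during which the arm holds its last target. There are 200 camera calls.

## Task

Make up the two dyeing kits in the white trays, one thing standing upright in each compartment. In the three-compartment tray, counting from the end with the tab: the amber bottle, then the small jar, then the steel weight; in the two-compartment tray, counting from its tab: the wooden bobbin, then the large jar. Set the things down rather than dropping or toppling them, and leave the glass beaker and the red funnel standing where they are.

Things in the scene. Friction and masses are not known exactly. Their poses are not given: they have to be found in the camera images.
- tray3: White plastic kit tray with three compartments. Fixed, 242 x 84 mm, floor 4 mm thick, 5 mm walls and dividers, tops 16 mm above the bench. One row of compartments 74 x 74 mm inside, 79 mm apart. A flat tab, 50 mm wide, sticks out 25 mm from one end only. Origin: centre of underside without tab, on the bench, z up; y along the row to the tab end. Compartment centres from the tab end: y = +79, 0 and -79 mm, x = 0.
- tray2: White plastic kit tray with two compartments. Fixed, 163 x 84 mm, floor 4 mm thick, 5 mm walls and dividers, tops 16 mm above the bench. One row of compartments 74 x 74 mm inside, 79 mm apart. A flat tab, 50 mm wide, sticks out 25 mm from one end only. Origin: centre of underside without tab, on the bench, z up; y along the row to the tab end. Compartment centres from the tab end: y = +39.5 and -39.5 mm, x = 0.
- bottle_mid (a point): Amber glass bottle with a black cap, narrower at the neck: body 44 mm in diameter, 95 mm high in all, straight-sided over the lower half, about 0.14 kg. Given at its centre, half-way up, z axis up when upright. Starts standing on the bench.
- jarS_mid (a point): Small white plastic jar with a screw lid: body 36 mm, lid 38 mm in diameter, 60 mm high (lid from 46 mm up), about 0.06 kg. Given at its centre, half-way up, z axis up when upright. Starts standing on the bench.
- jarL_mid (a point): Large white plastic jar with a screw lid: body 52 mm, lid 54 mm in diameter, 66 mm high (lid from 50 mm up), about 0.12 kg. Given at its centre, half-way up, z axis up when upright. Starts standing on the bench.
- bobbin_mid (a point): Empty wooden bobbin standing on its flange: round flange 44 mm in diameter and 13 mm high at the foot, straight barrel 28 mm in diameter above it with two dark rings, 72 mm high in all, about 0.05 kg. Given at its centre, half-way up, z axis up when upright. Starts standing on the bench.
- weight_mid (a point): Polished steel weight: cylinder 42 mm in diameter up to 48 mm, then a short neck and a knob 28 mm in diameter; 64 mm high in all, about 0.4 kg. Given at its centre, half-way up, z axis up when upright. Starts standing on the bench.
- beaker_mid (a point): Empty glass beaker, 68 mm across the mouth, 85 mm high; to be left alone. Given at its centre, half-way up, z axis up when upright. Starts standing on the bench.
- funnel_mid (a point): Red plastic funnel standing on its wide mouth, 80 mm across, spout up, 82 mm high; to be left alone. Given at its centre, half-way up, z axis up when upright. Starts standing on the bench.
There are look-alikes about, which are no part of the job. Leave any blue or green look-alike of the part that bears jarL_mid alone.

How it is judged:
At the end, for the whole second after the job is handed in: Each of the five things stands upright (within 0.1 rad) on the floor of its own compartment (centre within 25 mm of the compartment's centre along both tray axes, height within 6 mm), at rest; beaker and funnel stand within 30 mm of where they began (x of bottle_mid in the frame of tray3 between -0.025 and 0.025 m and y of bottle_mid in the frame of tray3 between 0.054 and 0.104 m and z of bottle_mid in the frame of tray3 between 0.0455 and 0.0575 m and angle between each of bottle_mid, jarS_mid, weight_mid, bobbin_mid, jarL_mid's own z axis and vertical below 0.1 rad and linear speed of each of bottle, jarS, weight, bobbin, jarL below 0.02 m/s and x of jarS_mid in the frame of tray3 between -0.025 and 0.025 m and y of jarS_mid in the frame of tray3 between -0.025 and 0.025 m and z of jarS_mid in the frame of tray3 between 0.028 and 0.04 m and x of weight_mid in the frame of tray3 between -0.025 and 0.025 m and y of weight_mid in the frame of tray3 between -0.104 and -0.054 m and z of weight_mid in the frame of tray3 between 0.03 and 0.042 m and x of bobbin_mid in the frame of tray2 between -0.025 and 0.025 m and y of bobbin_mid in the frame of tray2 between 0.0145 and 0.0645 m and z of bobbin_mid in the frame of tray2 between 0.034 and 0.046 m and x of jarL_mid in the frame of tray2 between -0.025 and 0.025 m and y of jarL_mid in the frame of tray2 between -0.0645 and -0.0145 m and z of jarL_mid in the frame of tray2 between 0.031 and 0.043 m and distance of each of beaker_mid, funnel_mid from where it was at the start of the episode below 0.03 m and angle between each of beaker_mid, funnel_mid's own z axis and vertical below 0.15 rad); the robot touches nothing.
It fails at once if one of the kit things is dropped or toppled: it moves faster than 0.8 m/s while not held ((linear speed of bottle above 0.8 m/s and contact force between bottle and the fingers below 0.05 N) or (linear speed of jarL above 0.8 m/s and contact force between jarL and the fingers below 0.05 N) or (linear speed of jarS above 0.8 m/s and contact force between jarS and the fingers below 0.05 N) or (linear speed of bobbin above 0.8 m/s and contact force between bobbin and the fingers below 0.05 N) or (linear speed of weight above 0.8 m/s and contact force between weight and the fingers below 0.05 N)).
It fails at once if the beaker is pushed away by more than 30 mm or knocked over (distance of beaker_mid from where it was at the start of the episode above 0.03 m or angle between beaker_mid's own z axis and vertical above 0.5 rad).
It fails at once if the funnel is pushed away by more than 30 mm or knocked over (distance of funnel_mid from where it was at the start of the episode above 0.03 m or angle between funnel_mid's own z axis and vertical above 0.5 rad).
It also fails if it takes over 122 s, if anything falls off the work surface, if the arm or the gripper's body presses on something with over 40 N, if the wrist force passes 120 N, or if a joint passes its speed limit or range.

## Working session

There is one attempt and no reset: what is moved stays moved. The work goes in short steps, Python scripts to look and compute and a tool call to move; the robot and the scene stay as the last step left them, time stands still between calls to the robot, and variables do not carry over. Pictures are saved under pics/ and viewed, at most 14 in all, crops included, and the job is handed in when it is done.

Besides the shell and the picture viewer there is one more tool, called after ">>>" as name(argument=value, ...) on one line, values as JSON. step_arm: Moves the arm, as the interface text tells. Its arguments: {"type":"object","properties":{"moves":{"type":"array","items":{"type":"object","properties":{"rx":{"type":"number"},"ry":{"type":"number"},"rz":{"type":"number"},"dx":{"type":"number"},"dy":{"type":"number"},"dz":{"type":"number"},"gripper":{"type":"number"}}}},"grip_force":{"type":"number"}},"required":["moves"]}

```bash
mkdir -p pics; python3 - <<'E'
from bench import r
import cv2
o=r.get_obs();print({k:o[k] for k in('clock','tcp_pos','orientation','grip_width')},r.tcp_to_tips)
for n in('scene','top'):
    cv2.imwrite(f'pics/{n}0.png',r.grab_frame(n)); c=r.camera_info(n);print(n,c)
E
```

```text
{'clock': 0.0, 'tcp_pos': array([0.2834689 , 0.61197916, 0.25232036]), 'orientation': array([-6.75929972e-01, -3.06773373e+00,  2.87171502e-03]), 'grip_width': 0.08549708977619132} 0.022
scene {'mtx': array([[490.10956502,   0.        , 321.7631934 ],
       [  0.        , 490.10956502, 241.17001962],
       [  0.        ,   0.        ,   1.        ]]), 'D': array([0.0375251, 0.       , 0.       , 0.       , 0.       ]), 'rvec': array([ 0.78209234,  2.58953786, -1.12333401]), 'tvec': array([ 0.40652505, -0.14496064,  1.148384  ])}
top {'mtx': array([[463.80581481,   0.        , 315.61670439],
       [  0.        , 463.80581481, 241.50062044],
       [  0.        ,   0.        ,   1.        ]]), 'D': array([-0.02021952,  0.        ,  0.        ,  0.        ,  0.        ]), 'rvec': array([ 2.16182634, -2.20321377,  0.13003054]), 'tvec': array([-0.00229537,  0.46722981,  1.11511644])}
```

View pics/scene0.png

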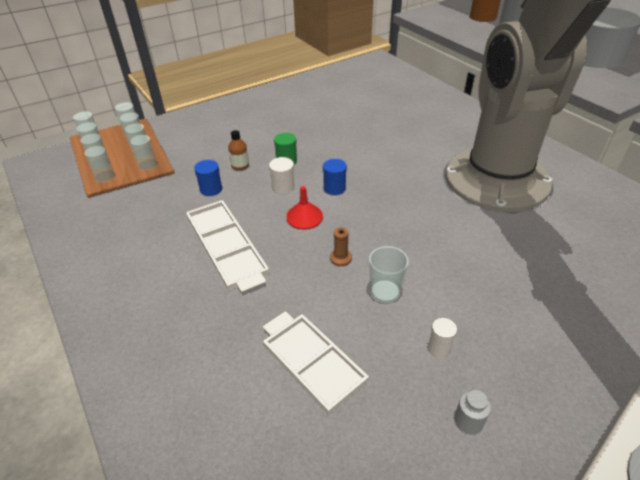

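View pics/top0.png

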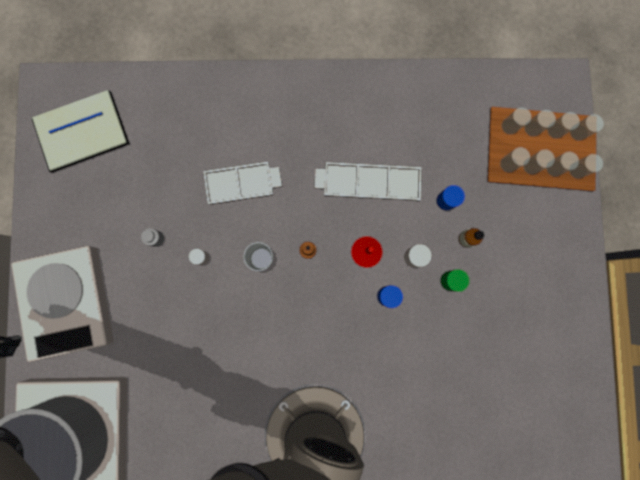

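Scene shows the following (scene px / top px):
- Large-jar candidates: white at (282,175)/(420,256), which is the one I want. The blue ones at (208,178) and (335,177) and the green at (286,149) are look-alikes.
- Small white jar: (443,338)/(197,257), clearly smaller.
- Bottle: (238,152)/(475,237). Bobbin: (341,247)/(308,249). Weight: (473,412)/(151,237).
- Beaker: (388,270)/(259,257). Funnel: (304,208)/(367,251).
- tray3 is at top (373,181) and tray2 at (240,183). Their tabs face each other.

```bash
cat > h.py <<'E'
import numpy as np,cv2
from scipy.spatial.transform import Rotation as R
from bench import r
def ray(c,p):
    u=cv2.undistortPoints(np.array([[p]],float),c['mtx'],c['D'])[0,0]
    M=cv2.Rodrigues(c['rvec'])[0]; d=M.T@np.array([u[0],u[1],1]); return -M.T@c['tvec'],d/np.linalg.norm(d)
def plane(c,p,z):
    o,d=ray(c,p); return o+d*(z-o[2])/d[2]
def tri(*cp):
    A=np.zeros((3,3));b=np.zeros(3);L=[ray(c,p) for c,p in cp]
    for o,d in L: P=np.eye(3)-np.outer(d,d);A+=P;b+=P@o
    x=np.linalg.solve(A,b);return x,max(np.linalg.norm((np.eye(3)-np.outer(d,d))@(x-o)) for o,d in L)
E
python3 - <<'E'
from h import *
S=r.camera_info('scene');T=r.camera_info('top');np.set_printoptions(precision=4,suppress=True)
d=dict(bottle=((235.5,133),(480,236),.095),jarL=((281,165),(420,255),.066),bobbin=((341,232),(307.5,248),.072),jarS=((443.5,327),(197,257),.06),weight=((476,399),(152,235.5),.064),beaker=((388,258),(259,257),.085),funnel=((304,187),(368,251),.082),
blueL=((208,167),(452,197),.066),blueR=((335,166),(391,296),.066),green=((286,140),(455,280),.066))
for k,(s,t,z) in d.items(): x,e=tri((S,s),(T,t));print(k,x,'err%.4f'%e,'topplane',plane(T,t,z)[:2])
for n,cs,ts in(('tray3',[(187,210),(222,202),(267,265),(230,285)],[(420,200),(421,167),(326,163),(324,197)]),('tray2',[(264,343),(301,317),(366,375),(331,407)],[(268,163),(273,195),(208,204),(204,172)])):
    a=np.array([plane(S,p,.016)[:2] for p in cs]);b=np.array([plane(T,p,.016)[:2] for p in ts])
    print(n,a.mean(0),b.mean(0));print(b.round(3).tolist(),a.round(3).tolist())
    for q in cs: pass
    print('tri z',[tri((S,s),(T,t))[0][2].round(4) for s,t in zip(cs,ts)])
    for t in (a,b): print('long dirs',[np.degrees(np.arctan2(*(t[i]-t[j])[::-1])).round(1) for i,j in ((1,2),(0,3))])
E
```

```text
bottle [ 0.4669 -0.3943  0.0879] err0.0001 topplane [ 0.4661 -0.3916]
jarL [ 0.4262 -0.2575  0.0605] err0.0007 topplane [ 0.4264 -0.2565]
bobbin [0.4476 0.0093 0.0692] err0.0000 topplane [0.4474 0.0093]
jarS [0.4323 0.2707 0.0553] err0.0002 topplane [0.4318 0.2698]
weight [0.4828 0.3818 0.0528] err0.0043 topplane [0.4842 0.3748]
beaker [0.4274 0.122  0.0828] err0.0003 topplane [0.4275 0.1216]
funnel [ 0.4387 -0.1324  0.082 ] err0.0021 topplane [ 0.437  -0.1312]
blueL [ 0.565  -0.3411  0.0615] err0.0003 topplane [ 0.5644 -0.3398]
blueR [ 0.3305 -0.1841  0.0621] err0.0012 topplane [ 0.3315 -0.1842]
green [ 0.3656 -0.3383  0.0623] err0.0003 topplane [ 0.3657 -0.3373]
tray3 [ 0.6174 -0.1557] [ 0.6158 -0.1579]
[[0.567, -0.275], [0.652, -0.281], [0.665, -0.041], [0.579, -0.034]] [[0.648, -0.283], [0.574, -0.265], [0.584, -0.041], [0.664, -0.034]]
tri z [np.float64(-0.021), np.float64(0.0554), np.float64(0.0678), np.float64(-0.0328)]
long dirs [np.float64(-92.6), np.float64(-93.8)]
long dirs [np.float64(-93.2), np.float64(-92.7)]
tray2 [0.6203 0.1835] [0.6165 0.1784]
[[0.667, 0.104], [0.586, 0.092], [0.566, 0.253], [0.647, 0.264]] [[0.673, 0.113], [0.595, 0.101], [0.57, 0.253], [0.644, 0.267]]
tri z [np.float64(0.0047), np.float64(0.0028), np.float64(0.0136), np.float64(0.0153)]
long dirs [np.float64(-80.6), np.float64(-79.4)]
long dirs [np.float64(-82.9), np.float64(-82.7)]
```

>>> step_arm(moves=[{"rz":9.3},{"rz":9.3},{"rz":9.3},{"rz":9.3},{"rz":9.3},{"rz":9.3},{"rz":9.3},{"dx":-39,"dy":33},{"dx":-39,"dy":33},{"dx":-39,"dy":33},{"dx":-39,"dy":33},{"dx":-39,"dy":33},{"dx":-39,"dy":33},{}], grip_force=60)

```text
invalid input at $.moves[0]: expected keys rx, ry, rz, dx, dy, dz, gripper
```

```bash
cat >> h.py <<'E'
def look(n):
    c=r.camera_info('wrist');o=r.get_obs();f=r.grab_frame('wrist');cv2.imwrite(f'pics/{n}.png',f)
    np.savez(f'pics/{n}.npz',**{k:np.array(v) for k,v in c.items()})
    M=R.from_rotvec(o['orientation']).as_matrix();print('t%.2f'%o['clock'],'tcp',o['tcp_pos'].round(4),'x',M[:,0].round(3),'z',M[:,2].round(3),'F',o['contact_force'].round(1),'w',round(o['grip_width'],4),o['gripper_force'])
    return c,f,o
def proj(c,P): return cv2.projectPoints(np.array(P,float).reshape(-1,3),c['rvec'],c['tvec'],c['mtx'],c['D'])[0][:,0].round(0).tolist()
def load(n): return dict(np.load(f'pics/{n}.npz'))
E
python3 - <<'E'
from h import *
c,f,o=look('w1');print(proj(c,[[.484,.376,.064],[.484,.376,0],[.432,.27,.06]]))
E
```

```text
t0.10 tcp [0.2835 0.612  0.2524] x [-0.907  0.42  -0.   ] z [-0.001 -0.002 -1.   ] F [-0.4 -0.5 -0.6] w 0.0856 0.0
[[184.0, 504.0], [201.0, 454.0], [65.0, 496.0]]
```

View pics/w1.png

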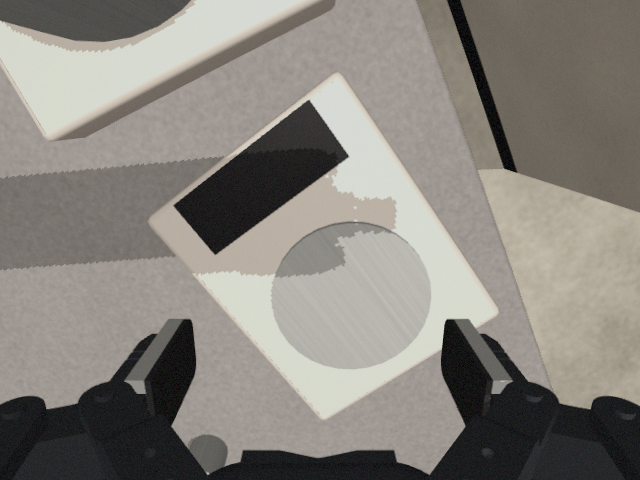

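The wrist picture shows the scale at (320,240), with the fingers at the lower left and right. Every key is required in each row, so I'll resend the move in full.

>>> step_arm(moves=[{"rx":0,"ry":0,"rz":9.3,"dx":0,"dy":0,"dz":0,"gripper":1},{"rx":0,"ry":0,"rz":9.3,"dx":0,"dy":0,"dz":0,"gripper":1},{"rx":0,"ry":0,"rz":9.3,"dx":0,"dy":0,"dz":0,"gripper":1},{"rx":0,"ry":0,"rz":9.3,"dx":0,"dy":0,"dz":0,"gripper":1},{"rx":0,"ry":0,"rz":9.3,"dx":0,"dy":0,"dz":0,"gripper":1},{"rx":0,"ry":0,"rz":9.3,"dx":0,"dy":0,"dz":0,"gripper":1},{"rx":0,"ry":0,"rz":9.3,"dx":0,"dy":0,"dz":0,"gripper":1},{"rx":0,"ry":0,"rz":0,"dx":-42,"dy":28,"dz":0,"gripper":1},{"rx":0,"ry":0,"rz":0,"dx":-42,"dy":28,"dz":0,"gripper":1},{"rx":0,"ry":0,"rz":0,"dx":-42,"dy":28,"dz":0,"gripper":1},{"rx":0,"ry":0,"rz":0,"dx":-42,"dy":28,"dz":0,"gripper":1},{"rx":0,"ry":0,"rz":0,"dx":-42,"dy":28,"dz":0,"gripper":1},{"rx":0,"ry":0,"rz":0,"dx":-42,"dy":28,"dz":0,"gripper":1},{"rx":0,"ry":0,"rz":0,"dx":-42,"dy":28,"dz":0,"gripper":1},{"rx":0,"ry":0,"rz":0,"dx":0,"dy":0,"dz":0,"gripper":1}], grip_force=60)

```text
clock: 2.02
tcp_pos: [0.4826, 0.3137, 0.2535]
orientation: [2.228, 2.212, -0.001]
contact_force: [-0.5, -0.1, 0.5]
grip_width: 0.0855
gripper_force: 0.0
```

```bash
python3 - <<'E'
from h import *
c,f,o=look('w2');print(proj(c,[[.484,.376,.064],[.484,.376,0],[.432,.27,.06]]))
E
```

```text
t2.02 tcp [0.4826 0.3137 0.2535] x [ 0.007  1.    -0.002] z [ 0.001 -0.002 -1.   ] F [-0.5 -0.1  0.5] w 0.0855 0.0
[[320.0, 130.0], [320.0, 126.0], [255.0, 269.0]]
```

View pics/w2.png

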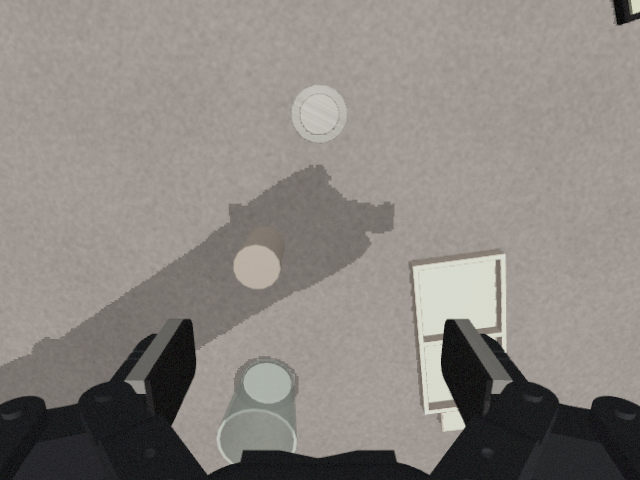

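Weight at (319,114), small jar lid at (257,267), tray2 corners at (412,262), (504,251) and (427,414), beaker at (262,410).

```bash
python3 - <<'E'
from h import *
S=r.camera_info('scene');T=r.camera_info('top');c=load('w2');np.set_printoptions(precision=4,suppress=True)
print('weight',plane(c,(319.5,114),.06)[:2],tri((c,(320,114)),(S,(476,399))),tri((c,(319.5,114)),(T,(152,235.5))))
print('jarS',plane(c,(257,267),.06)[:2],tri((c,(257,267)),(S,(443.5,327))))
p=[plane(c,q,.016)[:2] for q in((412,262),(504,251),(427,414),(427,342))];print(p)
d=p[2]-p[0];d/=np.linalg.norm(d);mid=(p[0]+p[1])/2;print('tray2 dir',d,'centre',mid+d*.0815,'len',np.linalg.norm(p[2]-p[0]),np.linalg.norm(p[1]-p[0]))
print('tri corner z',tri((c,(412,262)),(S,(331,407))),tri((c,(504,251)),(S,(366,375))) ,tri((c,(412,262)),(S,(366,375))))
E
```

```text
weight [0.4835 0.3867] (array([0.4838, 0.3868, 0.0602]), np.float64(8.911214508911716e-05)) (array([0.4857, 0.3858, 0.0327]), np.float64(0.002237289472295801))
jarS [0.4336 0.272 ] (array([0.433 , 0.2708, 0.0562]), np.float64(0.00016370895390360548))
[array([0.5652, 0.2591]), array([0.6469, 0.2687]), array([0.5905, 0.0951]), array([0.5844, 0.1781])]
tray2 dir [ 0.1521 -0.9884] centre [0.6184 0.1834] len 0.1659614363794019 0.08223369077864978
tri corner z (array([ 0.6002,  0.2028, -0.133 ]), np.float64(0.001866937153935476)) (array([0.6061, 0.297 , 0.106 ]), np.float64(0.0020508908180131295)) (array([0.5673, 0.2538, 0.0102]), np.float64(0.0030945504138399135))
```

>>> step_arm(moves=[{"rx":0,"ry":0,"rz":0,"dx":36.5,"dy":0.5,"dz":0,"gripper":1},{"rx":0,"ry":0,"rz":0,"dx":36.5,"dy":0.5,"dz":20,"gripper":1},{"rx":0,"ry":0,"rz":0,"dx":0,"dy":0,"dz":50,"gripper":1},{"rx":0,"ry":0,"rz":0,"dx":0,"dy":0,"dz":50,"gripper":1},{"rx":0,"ry":0,"rz":0,"dx":0,"dy":0,"dz":40,"gripper":1},{"rx":0,"ry":0,"rz":0,"dx":0,"dy":0,"dz":30,"gripper":1},{"rx":0,"ry":0,"rz":0,"dx":0,"dy":0,"dz":25,"gripper":1},{"rx":0,"ry":0,"rz":0,"dx":0,"dy":0,"dz":0,"gripper":1},{"rx":0,"ry":0,"rz":0,"dx":0,"dy":0,"dz":0,"gripper":-1},{"rx":0,"ry":0,"rz":0,"dx":0,"dy":0,"dz":0,"gripper":-1},{"rx":0,"ry":0,"rz":0,"dx":0,"dy":0,"dz":0,"gripper":-1},{"rx":0,"ry":0,"rz":0,"dx":0,"dy":0,"dz":0,"gripper":-1},{"rx":0,"ry":0,"rz":0,"dx":0,"dy":0,"dz":0,"gripper":-1},{"rx":0,"ry":0,"rz":0,"dx":0,"dy":0,"dz":0,"gripper":-1}], grip_force=60)

```text
clock: 3.82
tcp_pos: [0.4821, 0.3926, 0.04]
orientation: [-2.221, -2.222, -0.005]
contact_force: [-0.4, -0.1, 4.5]
grip_width: 0.0401
gripper_force: 61.0
```

>>> step_arm(moves=[{"rx":0,"ry":0,"rz":0,"dx":0,"dy":0,"dz":-10,"gripper":-1},{"rx":0,"ry":0,"rz":0,"dx":0,"dy":0,"dz":-30,"gripper":-1},{"rx":0,"ry":0,"rz":0,"dx":0,"dy":0,"dz":-40,"gripper":-1},{"rx":0,"ry":0,"rz":0,"dx":0,"dy":0,"dz":-40,"gripper":-1},{"rx":0,"ry":0,"rz":0,"dx":-30,"dy":6,"dz":-40,"gripper":-1},{"rx":0,"ry":0,"rz":0,"dx":-52,"dy":11,"dz":0,"gripper":-1},{"rx":0,"ry":0,"rz":0,"dx":-52,"dy":11,"dz":0,"gripper":-1},{"rx":0,"ry":0,"rz":0,"dx":-52,"dy":11,"dz":0,"gripper":-1},{"rx":0,"ry":0,"rz":0,"dx":-52,"dy":11,"dz":0,"gripper":-1},{"rx":0,"ry":0,"rz":0,"dx":-52,"dy":11,"dz":0,"gripper":-1},{"rx":0,"ry":0,"rz":0,"dx":-52,"dy":11,"dz":0,"gripper":-1},{"rx":0,"ry":0,"rz":0,"dx":-52,"dy":11,"dz":0,"gripper":-1},{"rx":0,"ry":0,"rz":0,"dx":-52,"dy":11,"dz":0,"gripper":-1},{"rx":0,"ry":0,"rz":0,"dx":-52,"dy":11,"dz":0,"gripper":-1},{"rx":0,"ry":0,"rz":0,"dx":-52,"dy":11,"dz":0,"gripper":-1},{"rx":0,"ry":0,"rz":0,"dx":-52,"dy":11,"dz":0,"gripper":-1},{"rx":0,"ry":0,"rz":0,"dx":-20,"dy":3,"dz":0,"gripper":-1},{"rx":0,"ry":0,"rz":0,"dx":0,"dy":0,"dz":0,"gripper":-1},{"rx":0,"ry":0,"rz":0,"dx":0,"dy":0,"dz":0,"gripper":-1}], grip_force=60)

```text
clock: 6.2
tcp_pos: [0.6113, -0.228, 0.1979]
orientation: [-2.217, -2.223, -0.001]
contact_force: [0.0, 1.3, -3.7]
grip_width: 0.0402
gripper_force: 61.6
```

```bash
python3 - <<'E'
from h import *
c,f,o=look('w3');print(proj(c,[[.612,-.236,.004],[.616,-.157,.004],[.62,-.078,.004]]))
E
```

```text
t6.20 tcp [ 0.6113 -0.228   0.1979] x [-0.003  1.     0.002] z [-0.001  0.002 -1.   ] F [ 0.   1.3 -3.7] w 0.0402 61.55762384645641
[[321.0, 226.0], [327.0, 118.0], [334.0, -5.0]]
```

View pics/w3.png

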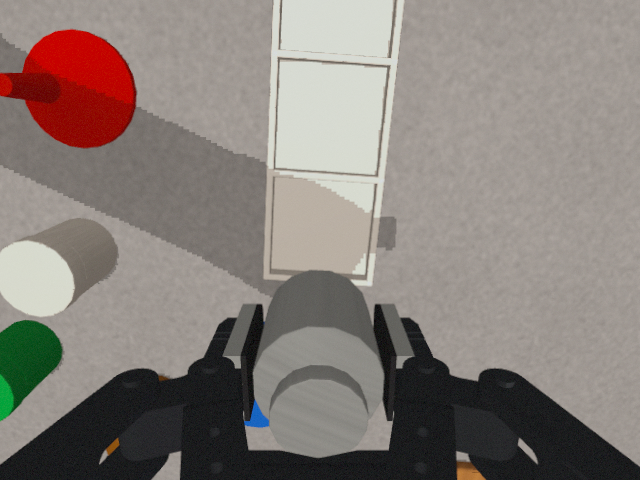

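The end compartment is at (321,225) and the middle one at (330,117), both as predicted. The weight is held upright.

>>> step_arm(moves=[{"rx":0,"ry":0,"rz":0,"dx":-4,"dy":1,"dz":30,"gripper":-1},{"rx":0,"ry":0,"rz":0,"dx":0,"dy":0,"dz":40,"gripper":-1},{"rx":0,"ry":0,"rz":0,"dx":0,"dy":0,"dz":40,"gripper":-1},{"rx":0,"ry":0,"rz":0,"dx":0,"dy":0,"dz":25,"gripper":-1},{"rx":0,"ry":0,"rz":0,"dx":0,"dy":0,"dz":10,"gripper":-1},{"rx":0,"ry":0,"rz":0,"dx":0,"dy":0,"dz":5,"gripper":-1},{"rx":0,"ry":0,"rz":0,"dx":0,"dy":0,"dz":0,"gripper":-1},{"rx":0,"ry":0,"rz":0,"dx":0,"dy":0,"dz":0,"gripper":-1}], grip_force=60)

```text
clock: 7.25
tcp_pos: [0.6131, -0.2345, 0.0494]
orientation: [2.219, 2.221, 0.002]
contact_force: [-0.5, -0.3, -3.7]
grip_width: 0.0405
gripper_force: 61.5
```

>>> step_arm(moves=[{"rx":0,"ry":0,"rz":0,"dx":0,"dy":0,"dz":2,"gripper":-1},{"rx":0,"ry":0,"rz":0,"dx":0,"dy":0,"dz":2,"gripper":-1},{"rx":0,"ry":0,"rz":0,"dx":0,"dy":0,"dz":1,"gripper":-1},{"rx":0,"ry":0,"rz":0,"dx":0,"dy":0,"dz":0,"gripper":-1}], grip_force=60)

```text
clock: 7.75
tcp_pos: [0.6125, -0.2343, 0.0441]
orientation: [2.221, 2.222, 0.001]
contact_force: [-3.3, 2.0, 5.2]
grip_width: 0.0404
gripper_force: 62.5
```

>>> step_arm(moves=[{"rx":0,"ry":0,"rz":0,"dx":0,"dy":0,"dz":0,"gripper":0.2},{"rx":0,"ry":0,"rz":0,"dx":0,"dy":0,"dz":0,"gripper":0.6},{"rx":0,"ry":0,"rz":0,"dx":0,"dy":0,"dz":-5,"gripper":1},{"rx":0,"ry":0,"rz":0,"dx":0,"dy":0,"dz":-20,"gripper":1},{"rx":0,"ry":0,"rz":0,"dx":0,"dy":0,"dz":-40,"gripper":1},{"rx":0,"ry":0,"rz":0,"dx":0,"dy":0,"dz":-50,"gripper":1},{"rx":0,"ry":0,"rz":0,"dx":0,"dy":0,"dz":-40,"gripper":1},{"rx":0,"ry":0,"rz":0,"dx":-40,"dy":-36.5,"dz":0,"gripper":1},{"rx":0,"ry":0,"rz":0,"dx":-40,"dy":-36.5,"dz":0,"gripper":1},{"rx":0,"ry":0,"rz":0,"dx":-40,"dy":-36.5,"dz":0,"gripper":1},{"rx":0,"ry":0,"rz":0,"dx":-38,"dy":-36.5,"dz":0,"gripper":1},{"rx":0,"ry":0,"rz":0,"dx":0,"dy":0,"dz":0,"gripper":1},{"rx":0,"ry":0,"rz":0,"dx":0,"dy":0,"dz":0,"gripper":1}], grip_force=60)

```text
clock: 9.38
tcp_pos: [0.467, -0.3923, 0.1994]
orientation: [2.22, 2.221, 0.002]
contact_force: [-0.0, 0.8, -0.3]
grip_width: 0.0855
gripper_force: 0.0
```

```bash
python3 - <<'E'
from h import *
c,f,o=look('w4');print(proj(c,[[.467,-.393,.095],[.612,-.236,.068]]))
t=r.grab_frame('top')[130:270,300:500];cv2.imwrite('pics/t1.png',cv2.hconcat([cv2.resize(t,(600,420)) ,cv2.resize(f[:, :],(200,420))]))
cv2.imwrite('pics/c4.png',cv2.vconcat([cv2.resize(t,(400,280),interpolation=cv2.INTER_CUBIC),cv2.resize(f,(400,300))]))
E
```

```text
t9.38 tcp [ 0.467  -0.3923  0.1994] x [-0.001  1.    -0.   ] z [ 0.002 -0.    -1.   ] F [-0.   0.8 -0.3] w 0.0855 0.0
[[319.0, 254.0], [596.0, -46.0]]
```

View pics/c4.png

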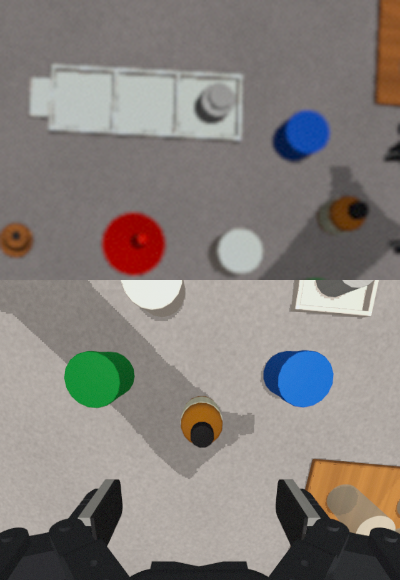

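The weight stands in its compartment, seen at (215,100) in the upper crop. The bottle cap is at wrist pixel (323,246), within 3 mm of what I expected.

>>> step_arm(moves=[{"rx":0,"ry":0,"rz":0,"dx":2,"dy":1,"dz":30,"gripper":1},{"rx":0,"ry":0,"rz":0,"dx":0,"dy":0,"dz":40,"gripper":1},{"rx":0,"ry":0,"rz":0,"dx":0,"dy":0,"dz":40,"gripper":1},{"rx":0,"ry":0,"rz":0,"dx":0,"dy":0,"dz":25,"gripper":1},{"rx":0,"ry":0,"rz":0,"dx":0,"dy":0,"dz":14,"gripper":1},{"rx":0,"ry":0,"rz":0,"dx":0,"dy":0,"dz":0,"gripper":1},{"rx":0,"ry":0,"rz":0,"dx":0,"dy":0,"dz":0,"gripper":-1},{"rx":0,"ry":0,"rz":0,"dx":0,"dy":0,"dz":0,"gripper":-1},{"rx":0,"ry":0,"rz":0,"dx":0,"dy":0,"dz":0,"gripper":-1},{"rx":0,"ry":0,"rz":0,"dx":0,"dy":0,"dz":0,"gripper":-1},{"rx":0,"ry":0,"rz":0,"dx":0,"dy":0,"dz":0,"gripper":-1}], grip_force=40)

```text
clock: 10.85
tcp_pos: [0.4682, -0.3908, 0.0505]
orientation: [2.219, 2.221, 0.001]
contact_force: [0.3, 1.2, 6.2]
grip_width: 0.0426
gripper_force: 40.4
```

>>> step_arm(moves=[{"rx":0,"ry":0,"rz":0,"dx":0,"dy":0,"dz":-10,"gripper":-1},{"rx":0,"ry":0,"rz":0,"dx":0,"dy":0,"dz":-30,"gripper":-1},{"rx":0,"ry":0,"rz":0,"dx":0,"dy":0,"dz":-40,"gripper":-1},{"rx":0,"ry":0,"rz":0,"dx":0,"dy":0,"dz":-40,"gripper":-1},{"rx":0,"ry":0,"rz":0,"dx":20,"dy":10,"dz":-30,"gripper":-1},{"rx":0,"ry":0,"rz":0,"dx":45,"dy":22,"dz":0,"gripper":-1},{"rx":0,"ry":0,"rz":0,"dx":45,"dy":22,"dz":0,"gripper":-1},{"rx":0,"ry":0,"rz":0,"dx":45,"dy":22,"dz":0,"gripper":-1},{"rx":0,"ry":0,"rz":0,"dx":45,"dy":22,"dz":0,"gripper":-1},{"rx":0,"ry":0,"rz":0,"dx":45,"dy":22,"dz":0,"gripper":-1},{"rx":0,"ry":0,"rz":0,"dx":45,"dy":22,"dz":0,"gripper":-1},{"rx":0,"ry":0,"rz":0,"dx":22,"dy":9,"dz":0,"gripper":-1},{"rx":0,"ry":0,"rz":0,"dx":0,"dy":0,"dz":0,"gripper":-1},{"rx":0,"ry":0,"rz":0,"dx":0,"dy":0,"dz":0,"gripper":-1}], grip_force=40)

```text
clock: 12.6
tcp_pos: [0.6174, -0.0804, 0.1994]
orientation: [2.223, 2.219, -0.002]
contact_force: [-0.0, -0.6, -1.5]
grip_width: 0.0425
gripper_force: 41.1
```

>>> step_arm(moves=[{"rx":0,"ry":0,"rz":0,"dx":2,"dy":3,"dz":30,"gripper":-1},{"rx":0,"ry":0,"rz":0,"dx":0,"dy":0,"dz":40,"gripper":-1},{"rx":0,"ry":0,"rz":0,"dx":0,"dy":0,"dz":40,"gripper":-1},{"rx":0,"ry":0,"rz":0,"dx":0,"dy":0,"dz":20,"gripper":-1},{"rx":0,"ry":0,"rz":0,"dx":0,"dy":0,"dz":8,"gripper":-1},{"rx":0,"ry":0,"rz":0,"dx":0,"dy":0,"dz":4,"gripper":-1},{"rx":0,"ry":0,"rz":0,"dx":0,"dy":0,"dz":2,"gripper":-1},{"rx":0,"ry":0,"rz":0,"dx":0,"dy":0,"dz":1,"gripper":-1},{"rx":0,"ry":0,"rz":0,"dx":0,"dy":0,"dz":0,"gripper":-1}], grip_force=40)

```text
clock: 13.72
tcp_pos: [0.6215, -0.0761, 0.0548]
orientation: [2.22, 2.222, 0.001]
contact_force: [-0.0, 0.5, -1.6]
grip_width: 0.0426
gripper_force: 41.1
```

>>> step_arm(moves=[{"rx":0,"ry":0,"rz":0,"dx":0,"dy":0,"dz":1,"gripper":-1},{"rx":0,"ry":0,"rz":0,"dx":0,"dy":0,"dz":0.5,"gripper":-1},{"rx":0,"ry":0,"rz":0,"dx":0,"dy":0,"dz":0,"gripper":-1}], grip_force=40)

```text
clock: 14.1
tcp_pos: [0.6216, -0.0762, 0.0545]
orientation: [2.221, 2.222, 0.002]
contact_force: [-3.7, 0.9, 11.9]
grip_width: 0.0424
gripper_force: 42.4
```

>>> step_arm(moves=[{"rx":0,"ry":0,"rz":0,"dx":0,"dy":0,"dz":0,"gripper":0.2},{"rx":0,"ry":0,"rz":0,"dx":0,"dy":0,"dz":0,"gripper":0.6},{"rx":0,"ry":0,"rz":0,"dx":0,"dy":0,"dz":-5,"gripper":1},{"rx":0,"ry":0,"rz":0,"dx":0,"dy":0,"dz":-20,"gripper":1},{"rx":0,"ry":0,"rz":0,"dx":0,"dy":0,"dz":-40,"gripper":1},{"rx":0,"ry":0,"rz":0,"dx":0,"dy":0,"dz":-50,"gripper":1},{"rx":0,"ry":0,"rz":0,"dx":0,"dy":0,"dz":-30,"gripper":1},{"rx":0,"ry":0,"rz":0,"dx":-36,"dy":-39,"dz":0,"gripper":1},{"rx":0,"ry":0,"rz":0,"dx":-36,"dy":-39,"dz":0,"gripper":1},{"rx":0,"ry":0,"rz":0,"dx":-36,"dy":-39,"dz":0,"gripper":1},{"rx":0,"ry":0,"rz":0,"dx":-36,"dy":-39,"dz":0,"gripper":1},{"rx":0,"ry":0,"rz":0,"dx":-37,"dy":-39,"dz":0,"gripper":1},{"rx":0,"ry":0,"rz":0,"dx":0,"dy":0,"dz":0,"gripper":1},{"rx":0,"ry":0,"rz":0,"dx":0,"dy":0,"dz":0,"gripper":1}], grip_force=40)

```text
clock: 15.85
tcp_pos: [0.427, -0.2574, 0.1988]
orientation: [2.22, 2.221, 0.002]
contact_force: [0.2, 0.2, 0.2]
grip_width: 0.0853
gripper_force: 0.0
```

```bash
python3 - <<'E'
from h import *
c,f,o=look('w5');print(np.array(proj(c,[[.4262,-.257,.066],[.62,-.078,.099]]))*.625+[0,280])
t=r.grab_frame('top')[130:270,300:500]
cv2.imwrite('pics/c5.png',cv2.vconcat([cv2.resize(t,(400,280),interpolation=cv2.INTER_CUBIC),cv2.resize(f,(400,300))]))
E
```

```text
t15.85 tcp [ 0.427  -0.2574  0.1988] x [-0.  1.  0.] z [ 0.002  0.    -1.   ] F [0.2 0.2 0.2] w 0.0853 0.0
[[198.75  428.75 ]
 [465.625 205.   ]]
```

View pics/c5.png

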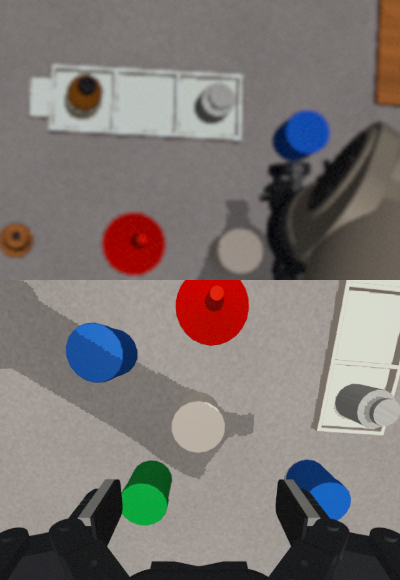

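The bottle stands in the tab-end compartment. The large white jar's lid is at (198,427) in the crop, about 1 mm from predicted.

>>> step_arm(moves=[{"rx":0,"ry":0,"rz":0,"dx":1,"dy":-0.5,"dz":30,"gripper":1},{"rx":0,"ry":0,"rz":0,"dx":0,"dy":0,"dz":40,"gripper":1},{"rx":0,"ry":0,"rz":0,"dx":0,"dy":0,"dz":40,"gripper":1},{"rx":0,"ry":0,"rz":0,"dx":0,"dy":0,"dz":30,"gripper":1},{"rx":0,"ry":0,"rz":0,"dx":0,"dy":0,"dz":20,"gripper":1},{"rx":0,"ry":0,"rz":0,"dx":0,"dy":0,"dz":0,"gripper":1},{"rx":0,"ry":0,"rz":0,"dx":0,"dy":0,"dz":0,"gripper":-1},{"rx":0,"ry":0,"rz":0,"dx":0,"dy":0,"dz":0,"gripper":-1},{"rx":0,"ry":0,"rz":0,"dx":0,"dy":0,"dz":0,"gripper":-1},{"rx":0,"ry":0,"rz":0,"dx":0,"dy":0,"dz":0,"gripper":-1}], grip_force=40)

```text
clock: 17.2
tcp_pos: [0.4267, -0.2565, 0.0389]
orientation: [2.219, 2.221, 0.002]
contact_force: [-1.3, 1.2, 6.9]
grip_width: 0.0525
gripper_force: 40.9
```

>>> step_arm(moves=[{"rx":0,"ry":0,"rz":0,"dx":0,"dy":0,"dz":-10,"gripper":-1},{"rx":0,"ry":0,"rz":0,"dx":0,"dy":0,"dz":-30,"gripper":-1},{"rx":0,"ry":0,"rz":0,"dx":0,"dy":0,"dz":-40,"gripper":-1},{"rx":0,"ry":0,"rz":0,"dx":0,"dy":0,"dz":-40,"gripper":-1},{"rx":0,"ry":0,"rz":0,"dx":0,"dy":0,"dz":-40,"gripper":-1},{"rx":0,"ry":0,"rz":0,"dx":30,"dy":12,"dz":0,"gripper":-1},{"rx":0,"ry":0,"rz":0,"dx":52,"dy":20,"dz":0,"gripper":-1},{"rx":0,"ry":0,"rz":0,"dx":52,"dy":20,"dz":0,"gripper":-1},{"rx":0,"ry":0,"rz":0,"dx":52,"dy":20,"dz":0,"gripper":-1},{"rx":0,"ry":0,"rz":0,"dx":52,"dy":20,"dz":0,"gripper":-1},{"rx":0,"ry":0,"rz":0,"dx":52,"dy":20,"dz":0,"gripper":-1},{"rx":0,"ry":0,"rz":0,"dx":52,"dy":20,"dz":0,"gripper":-1},{"rx":0,"ry":0,"rz":0,"dx":52,"dy":20,"dz":0,"gripper":-1},{"rx":0,"ry":0,"rz":0,"dx":52,"dy":20,"dz":0,"gripper":-1},{"rx":0,"ry":0,"rz":0,"dx":32,"dy":14,"dz":0,"gripper":-1},{"rx":0,"ry":0,"rz":0,"dx":0,"dy":0,"dz":0,"gripper":-1},{"rx":0,"ry":0,"rz":0,"dx":0,"dy":0,"dz":0,"gripper":-1}], grip_force=40)

```text
clock: 19.32
tcp_pos: [0.6112, 0.2205, 0.1979]
orientation: [2.221, 2.221, -0.002]
contact_force: [-0.6, -0.2, -1.7]
grip_width: 0.0525
gripper_force: 42.3
```

>>> step_arm(moves=[{"rx":0,"ry":0,"rz":0,"dx":0.5,"dy":1,"dz":30,"gripper":-1},{"rx":0,"ry":0,"rz":0,"dx":0,"dy":0,"dz":40,"gripper":-1},{"rx":0,"ry":0,"rz":0,"dx":0,"dy":0,"dz":40,"gripper":-1},{"rx":0,"ry":0,"rz":0,"dx":0,"dy":0,"dz":28,"gripper":-1},{"rx":0,"ry":0,"rz":0,"dx":0,"dy":0,"dz":8,"gripper":-1},{"rx":0,"ry":0,"rz":0,"dx":0,"dy":0,"dz":4,"gripper":-1},{"rx":0,"ry":0,"rz":0,"dx":0,"dy":0,"dz":2,"gripper":-1},{"rx":0,"ry":0,"rz":0,"dx":0,"dy":0,"dz":1,"gripper":-1},{"rx":0,"ry":0,"rz":0,"dx":0,"dy":0,"dz":0,"gripper":-1}], grip_force=40)

```text
clock: 20.45
tcp_pos: [0.6128, 0.2224, 0.0454]
orientation: [2.22, 2.222, 0.001]
contact_force: [0.3, 0.3, -1.8]
grip_width: 0.0518
gripper_force: 42.4
```

>>> step_arm(moves=[{"rx":0,"ry":0,"rz":0,"dx":0,"dy":0,"dz":1,"gripper":-1},{"rx":0,"ry":0,"rz":0,"dx":0,"dy":0,"dz":1,"gripper":-1},{"rx":0,"ry":0,"rz":0,"dx":0,"dy":0,"dz":0.5,"gripper":-1},{"rx":0,"ry":0,"rz":0,"dx":0,"dy":0,"dz":0,"gripper":-1}], grip_force=40)

```text
clock: 20.95
tcp_pos: [0.6126, 0.2224, 0.0431]
orientation: [-2.22, -2.222, -0.001]
contact_force: [-1.6, 0.2, 5.3]
grip_width: 0.0523
gripper_force: 42.3
```

>>> step_arm(moves=[{"rx":0,"ry":0,"rz":0,"dx":0,"dy":0,"dz":0,"gripper":0.4},{"rx":0,"ry":0,"rz":0,"dx":0,"dy":0,"dz":0,"gripper":0.8},{"rx":0,"ry":0,"rz":0,"dx":0,"dy":0,"dz":-5,"gripper":1},{"rx":0,"ry":0,"rz":0,"dx":0,"dy":0,"dz":-20,"gripper":1},{"rx":0,"ry":0,"rz":0,"dx":0,"dy":0,"dz":-40,"gripper":1},{"rx":0,"ry":0,"rz":0,"dx":0,"dy":0,"dz":-50,"gripper":1},{"rx":0,"ry":0,"rz":0,"dx":0,"dy":0,"dz":-40,"gripper":1},{"rx":0,"ry":0,"rz":0,"dx":12,"dy":-45,"dz":0,"gripper":1},{"rx":0,"ry":0,"rz":0,"dx":12,"dy":-45,"dz":0,"gripper":1},{"rx":0,"ry":0,"rz":0,"dx":12,"dy":-45,"dz":0,"gripper":1},{"rx":0,"ry":0,"rz":0,"dx":12,"dy":-45,"dz":0,"gripper":1},{"rx":0,"ry":0,"rz":0,"dx":0,"dy":0,"dz":0,"gripper":1},{"rx":0,"ry":0,"rz":0,"dx":0,"dy":0,"dz":0,"gripper":1}], grip_force=40)

```text
clock: 22.58
tcp_pos: [0.4334, 0.2702, 0.1986]
orientation: [2.221, 2.222, 0.004]
contact_force: [0.2, -0.7, 0.8]
grip_width: 0.0856
gripper_force: 0.0
```

```bash
python3 - <<'E'
from h import *
c,f,o=look('w6');print(np.array(proj(c,[[.433,.271,.06]]))*.625+[0,280])
t=r.grab_frame('top')[130:270,180:380]
cv2.imwrite('pics/c6.png',cv2.vconcat([cv2.resize(t,(400,280),interpolation=cv2.INTER_CUBIC),cv2.resize(f,(400,300))]))
E
```

```text
t22.57 tcp [0.4334 0.2702 0.1986] x [-0.001  1.     0.001] z [ 0.002  0.001 -1.   ] F [ 0.2 -0.7  0.8] w 0.0856 0.0
[[198.75  426.875]]
```

View pics/c6.png

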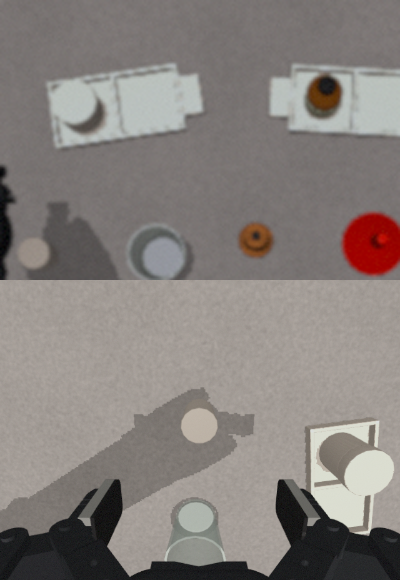

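The large jar stands in the far compartment of tray2. The small jar's lid is at (199,425) in the crop, as predicted.

>>> step_arm(moves=[{"rx":0,"ry":0,"rz":0,"dx":1.5,"dy":0,"dz":30,"gripper":1},{"rx":0,"ry":0,"rz":0,"dx":0,"dy":0,"dz":40,"gripper":1},{"rx":0,"ry":0,"rz":0,"dx":0,"dy":0,"dz":40,"gripper":1},{"rx":0,"ry":0,"rz":0,"dx":0,"dy":0,"dz":30,"gripper":1},{"rx":0,"ry":0,"rz":0,"dx":0,"dy":0,"dz":21,"gripper":1},{"rx":0,"ry":0,"rz":0,"dx":0,"dy":0,"dz":0,"gripper":1},{"rx":0,"ry":0,"rz":0,"dx":0,"dy":0,"dz":0,"gripper":-1},{"rx":0,"ry":0,"rz":0,"dx":0,"dy":0,"dz":0,"gripper":-1},{"rx":0,"ry":0,"rz":0,"dx":0,"dy":0,"dz":0,"gripper":-1},{"rx":0,"ry":0,"rz":0,"dx":0,"dy":0,"dz":0,"gripper":-1},{"rx":0,"ry":0,"rz":0,"dx":0,"dy":0,"dz":0,"gripper":-1}], grip_force=40)

```text
clock: 24.05
tcp_pos: [0.4333, 0.2721, 0.0373]
orientation: [2.221, 2.222, 0.003]
contact_force: [0.3, -0.8, 6.9]
grip_width: 0.0361
gripper_force: 39.2
```

>>> step_arm(moves=[{"rx":0,"ry":0,"rz":0,"dx":0,"dy":0,"dz":-10,"gripper":-1},{"rx":0,"ry":0,"rz":0,"dx":0,"dy":0,"dz":-30,"gripper":-1},{"rx":0,"ry":0,"rz":0,"dx":0,"dy":0,"dz":-40,"gripper":-1},{"rx":0,"ry":0,"rz":0,"dx":0,"dy":0,"dz":-40,"gripper":-1},{"rx":0,"ry":0,"rz":0,"dx":0,"dy":0,"dz":-43,"gripper":-1},{"rx":0,"ry":0,"rz":0,"dx":-26,"dy":11,"dz":0,"gripper":-1},{"rx":0,"ry":0,"rz":0,"dx":-52,"dy":22,"dz":0,"gripper":-1},{"rx":0,"ry":0,"rz":0,"dx":-52,"dy":22,"dz":0,"gripper":-1},{"rx":0,"ry":0,"rz":0,"dx":-52,"dy":22,"dz":0,"gripper":-1},{"rx":0,"ry":0,"rz":0,"dx":-52,"dy":22,"dz":0,"gripper":-1},{"rx":0,"ry":0,"rz":0,"dx":-52,"dy":22,"dz":0,"gripper":-1},{"rx":0,"ry":0,"rz":0,"dx":-52,"dy":22,"dz":0,"gripper":-1},{"rx":0,"ry":0,"rz":0,"dx":-52,"dy":22,"dz":0,"gripper":-1},{"rx":0,"ry":0,"rz":0,"dx":-39,"dy":19,"dz":0,"gripper":-1},{"rx":0,"ry":0,"rz":0,"dx":0,"dy":0,"dz":0,"gripper":-1},{"rx":0,"ry":0,"rz":0,"dx":0,"dy":0,"dz":0,"gripper":-1}], grip_force=40)

```text
clock: 26.05
tcp_pos: [0.6163, -0.1563, 0.1991]
orientation: [-2.219, -2.222, -0.0]
contact_force: [-0.3, 0.9, -1.0]
grip_width: 0.0362
gripper_force: 40.2
```

>>> step_arm(moves=[{"rx":0,"ry":0,"rz":0,"dx":0,"dy":0.5,"dz":30,"gripper":-1},{"rx":0,"ry":0,"rz":0,"dx":0,"dy":0,"dz":40,"gripper":-1},{"rx":0,"ry":0,"rz":0,"dx":0,"dy":0,"dz":40,"gripper":-1},{"rx":0,"ry":0,"rz":0,"dx":0,"dy":0,"dz":30,"gripper":-1},{"rx":0,"ry":0,"rz":0,"dx":0,"dy":0,"dz":8,"gripper":-1},{"rx":0,"ry":0,"rz":0,"dx":0,"dy":0,"dz":4,"gripper":-1},{"rx":0,"ry":0,"rz":0,"dx":0,"dy":0,"dz":2,"gripper":-1},{"rx":0,"ry":0,"rz":0,"dx":0,"dy":0,"dz":2,"gripper":-1},{"rx":0,"ry":0,"rz":0,"dx":0,"dy":0,"dz":0.5,"gripper":-1},{"rx":0,"ry":0,"rz":0,"dx":0,"dy":0,"dz":0,"gripper":-1}], grip_force=40)

```text
clock: 27.3
tcp_pos: [0.6175, -0.1573, 0.043]
orientation: [2.22, 2.222, 0.0]
contact_force: [-0.2, 0.2, -0.2]
grip_width: 0.0361
gripper_force: 40.2
```

>>> step_arm(moves=[{"rx":0,"ry":0,"rz":0,"dx":0,"dy":0,"dz":1,"gripper":-1},{"rx":0,"ry":0,"rz":0,"dx":0,"dy":0,"dz":0.5,"gripper":-1},{"rx":0,"ry":0,"rz":0,"dx":0,"dy":0,"dz":0,"gripper":-1}], grip_force=40)

```text
clock: 27.68
tcp_pos: [0.6173, -0.1573, 0.0414]
orientation: [-2.221, -2.222, -0.0]
contact_force: [-0.3, -0.4, 0.7]
grip_width: 0.0362
gripper_force: 40.0
```

>>> step_arm(moves=[{"rx":0,"ry":0,"rz":0,"dx":0,"dy":0,"dz":0,"gripper":0.2},{"rx":0,"ry":0,"rz":0,"dx":0,"dy":0,"dz":0,"gripper":0.6},{"rx":0,"ry":0,"rz":0,"dx":0,"dy":0,"dz":-5,"gripper":1},{"rx":0,"ry":0,"rz":0,"dx":0,"dy":0,"dz":-20,"gripper":1},{"rx":0,"ry":0,"rz":0,"dx":0,"dy":0,"dz":-40,"gripper":1},{"rx":0,"ry":0,"rz":0,"dx":0,"dy":0,"dz":-50,"gripper":1},{"rx":0,"ry":0,"rz":0,"dx":0,"dy":0,"dz":-42,"gripper":1},{"rx":0,"ry":0,"rz":0,"dx":41.5,"dy":-42.5,"dz":0,"gripper":1},{"rx":0,"ry":0,"rz":0,"dx":41.5,"dy":-42.5,"dz":0,"gripper":1},{"rx":0,"ry":0,"rz":0,"dx":41.5,"dy":-42.5,"dz":0,"gripper":1},{"rx":0,"ry":0,"rz":0,"dx":41.5,"dy":-42.5,"dz":0,"gripper":1},{"rx":0,"ry":0,"rz":0,"dx":0,"dy":0,"dz":0,"gripper":1},{"rx":0,"ry":0,"rz":0,"dx":0,"dy":0,"dz":0,"gripper":1}], grip_force=40)

```text
clock: 29.3
tcp_pos: [0.448, 0.0085, 0.1995]
orientation: [2.22, 2.222, 0.004]
contact_force: [0.4, 0.0, 0.2]
grip_width: 0.0853
gripper_force: 0.0
```

```bash
python3 - <<'E'
from h import *
c,f,o=look('w7');print(np.array(proj(c,[[.4475,.0093,.072]]))*.625+[0,280])
t=r.grab_frame('top')[130:270,250:450]
cv2.imwrite('pics/c7.png',cv2.vconcat([cv2.resize(t,(400,280),interpolation=cv2.INTER_CUBIC),cv2.resize(f,(400,300))]))
E
```

```text
t29.30 tcp [0.448  0.0085 0.1995] x [-0.001  1.     0.001] z [ 0.002  0.001 -1.   ] F [0.4 0.  0.2] w 0.0853 0.0
[[198.75 430.  ]]
```

View pics/c7.png

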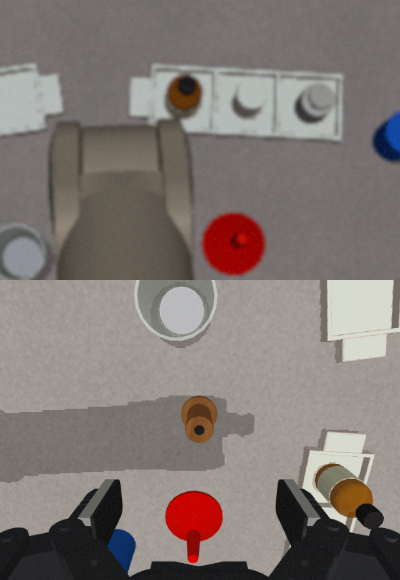

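All three things stand in tray3. The bobbin's top is at (199,430), exactly as predicted.

>>> step_arm(moves=[{"rx":0,"ry":0,"rz":0,"dx":0.5,"dy":0,"dz":30,"gripper":1},{"rx":0,"ry":0,"rz":0,"dx":0,"dy":0,"dz":40,"gripper":1},{"rx":0,"ry":0,"rz":0,"dx":0,"dy":0,"dz":40,"gripper":1},{"rx":0,"ry":0,"rz":0,"dx":0,"dy":0,"dz":28,"gripper":1},{"rx":0,"ry":0,"rz":0,"dx":0,"dy":0,"dz":16,"gripper":1},{"rx":0,"ry":0,"rz":0,"dx":0,"dy":0,"dz":0,"gripper":1},{"rx":0,"ry":0,"rz":0,"dx":0,"dy":0,"dz":0,"gripper":-1},{"rx":0,"ry":0,"rz":0,"dx":0,"dy":0,"dz":0,"gripper":-1},{"rx":0,"ry":0,"rz":0,"dx":0,"dy":0,"dz":0,"gripper":-1},{"rx":0,"ry":0,"rz":0,"dx":0,"dy":0,"dz":0,"gripper":-1},{"rx":0,"ry":0,"rz":0,"dx":0,"dy":0,"dz":0,"gripper":-1},{"rx":0,"ry":0,"rz":0,"dx":0,"dy":0,"dz":0,"gripper":-1}], grip_force=30)

```text
clock: 30.9
tcp_pos: [0.4476, 0.0093, 0.0449]
orientation: [2.22, 2.222, 0.002]
contact_force: [0.1, -0.5, 6.9]
grip_width: 0.0272
gripper_force: 29.1
```

>>> step_arm(moves=[{"rx":0,"ry":0,"rz":0,"dx":0,"dy":0,"dz":-10,"gripper":-1},{"rx":0,"ry":0,"rz":0,"dx":0,"dy":0,"dz":-30,"gripper":-1},{"rx":0,"ry":0,"rz":0,"dx":0,"dy":0,"dz":-40,"gripper":-1},{"rx":0,"ry":0,"rz":0,"dx":0,"dy":0,"dz":-40,"gripper":-1},{"rx":0,"ry":0,"rz":0,"dx":0,"dy":0,"dz":-35,"gripper":-1},{"rx":0,"ry":0,"rz":0,"dx":27,"dy":35,"dz":0,"gripper":-1},{"rx":0,"ry":0,"rz":0,"dx":27,"dy":35,"dz":0,"gripper":-1},{"rx":0,"ry":0,"rz":0,"dx":27,"dy":35,"dz":0,"gripper":-1},{"rx":0,"ry":0,"rz":0,"dx":27,"dy":35,"dz":0,"gripper":-1},{"rx":0,"ry":0,"rz":0,"dx":26,"dy":36,"dz":0,"gripper":-1},{"rx":0,"ry":0,"rz":0,"dx":0,"dy":0,"dz":0,"gripper":-1},{"rx":0,"ry":0,"rz":0,"dx":0,"dy":0,"dz":0,"gripper":-1}], grip_force=30)

```text
clock: 32.4
tcp_pos: [0.6223, 0.1424, 0.1993]
orientation: [2.221, 2.222, -0.002]
contact_force: [0.1, -0.1, -1.4]
grip_width: 0.0274
gripper_force: 29.8
```

Target z is about 0.049.

>>> step_arm(moves=[{"rx":0,"ry":0,"rz":0,"dx":0,"dy":1,"dz":30,"gripper":-1},{"rx":0,"ry":0,"rz":0,"dx":0,"dy":0,"dz":40,"gripper":-1},{"rx":0,"ry":0,"rz":0,"dx":0,"dy":0,"dz":40,"gripper":-1},{"rx":0,"ry":0,"rz":0,"dx":0,"dy":0,"dz":24,"gripper":-1},{"rx":0,"ry":0,"rz":0,"dx":0,"dy":0,"dz":8,"gripper":-1},{"rx":0,"ry":0,"rz":0,"dx":0,"dy":0,"dz":4,"gripper":-1},{"rx":0,"ry":0,"rz":0,"dx":0,"dy":0,"dz":2,"gripper":-1},{"rx":0,"ry":0,"rz":0,"dx":0,"dy":0,"dz":1.5,"gripper":-1},{"rx":0,"ry":0,"rz":0,"dx":0,"dy":0,"dz":0.5,"gripper":-1},{"rx":0,"ry":0,"rz":0,"dx":0,"dy":0,"dz":0,"gripper":-1}], grip_force=30)

```text
clock: 33.65
tcp_pos: [0.6242, 0.1433, 0.0495]
orientation: [2.22, 2.222, 0.0]
contact_force: [1.3, 0.1, -0.2]
grip_width: 0.0273
gripper_force: 29.8
```

>>> step_arm(moves=[{"rx":0,"ry":0,"rz":0,"dx":0,"dy":0,"dz":0.7,"gripper":-1},{"rx":0,"ry":0,"rz":0,"dx":0,"dy":0,"dz":0,"gripper":-1},{"rx":0,"ry":0,"rz":0,"dx":0,"dy":0,"dz":0,"gripper":-0.1},{"rx":0,"ry":0,"rz":0,"dx":0,"dy":0,"dz":0,"gripper":0.4},{"rx":0,"ry":0,"rz":0,"dx":0,"dy":0,"dz":-5,"gripper":1},{"rx":0,"ry":0,"rz":0,"dx":0,"dy":0,"dz":-20,"gripper":1},{"rx":0,"ry":0,"rz":0,"dx":0,"dy":0,"dz":-40,"gripper":1},{"rx":0,"ry":0,"rz":0,"dx":0,"dy":0,"dz":-50,"gripper":1},{"rx":0,"ry":0,"rz":0,"dx":0,"dy":0,"dz":-50,"gripper":1},{"rx":0,"ry":0,"rz":0,"dx":-50,"dy":-35,"dz":0,"gripper":1},{"rx":0,"ry":0,"rz":0,"dx":-50,"dy":-35,"dz":0,"gripper":1},{"rx":0,"ry":0,"rz":0,"dx":-50,"dy":-35,"dz":0,"gripper":1},{"rx":0,"ry":0,"rz":0,"dx":0,"dy":0,"dz":0,"gripper":1},{"rx":0,"ry":0,"rz":0,"dx":0,"dy":0,"dz":0,"gripper":1}], grip_force=30)

```text
clock: 35.4
tcp_pos: [0.5199, -0.0064, 0.2148]
orientation: [2.22, 2.222, 0.004]
contact_force: [0.0, 0.1, 0.6]
grip_width: 0.0857
gripper_force: 0.0
```

```bash
python3 - <<'E'
from h import *
c,f,o=look('w8')
t=r.grab_frame('top')[130:270,180:450];s=r.grab_frame('scene')[100:440,150:500]
cv2.imwrite('pics/c8.png',cv2.vconcat([cv2.resize(t,(540,280),interpolation=cv2.INTER_CUBIC),cv2.resize(s,(540,310))]))
E
```

```text
t35.40 tcp [ 0.5199 -0.0064  0.2148] x [-0.001  1.     0.001] z [ 0.002  0.001 -1.   ] F [0.  0.1 0.6] w 0.0857 0.0
```

View pics/c8.png

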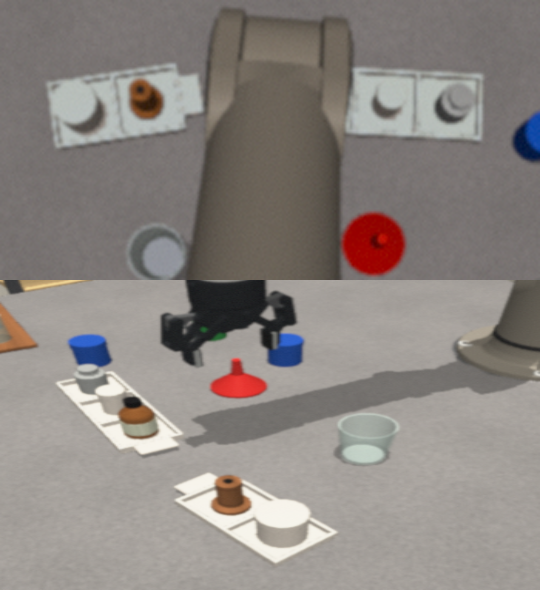

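All five stand upright in the right compartments. The beaker and funnel haven't moved, and the arm is clear.

```bash
python3 -c "
from bench import r
print(r.hand_in())"
```

```text
the job is handed in; nothing more can be done
None
```

I handed the job in with all five things standing in their compartments, as the final pictures show, and the beaker and funnel where they began; the arm used 35 of the 122 s, and no verdict came back.

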